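# Pack the tea lights and close the sliding-lid box

### The job

Put the tea lights away: first take the loose tea light off the thin box lid and stand it in the wooden box beside the other one. Then, without lifting it straight off, slide the lid along the chopping board until one end sticks well out over a free edge of the board, take hold of it there, and push it along the grooves of the box until the box is fully shut, the lid's end flush with the box's mouth. Leave the other things standing where they are.

Things in the scene. Friction and masses are not known exactly. Their poses are not given: they have to be found in the camera images.
- chopping_board: thick dark wooden chopping board, 190 (x) x 190 (y) x 28 mm high with its rubber feet; it does not move. Origin: centre of its underside, on the range top; z up. The lid lies along its y. Fingers have 28 mm of room under anything that sticks out past its edges.
- box_lid: sliding lid of the box: a bare plywood strip, 136 (x) x 66 (y) x 3 mm, 25 to 50 g, no knob, ends and faces alike (either end may lead). It starts flat on the board, its x roughly along the board's y, a garlic bulb by one long side, a carton by the other. Origin: centre of its underside; z up. Oiled wood: it slides easily (friction about 0.35); fingertips pressed on it with 5 N drag it along.
- lid_end_a (a point): middle of the lid's +x end, at half its thickness
- lid_end_b (a point): middle of the lid's -x end, at half its thickness
- candle_box: light wooden tea-light box, open on top, 82 mm wide (y), 32 mm high (34 at the mouth), from x = -68 mm (mouth, a low front wall 21 mm high) to x = +75 mm (closed back); it does not move. Origin: on the centre line, underside; z up. Inside: x = -62 to +68 mm, 59 mm wide, floor at z = 5 mm. The lid enters at the mouth and slides towards the box's +x, in grooves along both side walls.
- box_mouth (a point): middle of the box's mouth face, at the height of the ledges that the lid's underside slides on (23 mm over the range top). Over the first 16 mm inwards the grooves narrow from 76 mm wide and 20 to 32 mm high up to their 69 mm width and 23 to 28 mm height.
- box_home (a point): where the centre of the lid's underside is when the box is shut (x = 0, y = 0, z = 23 mm of the box): the lid then meets the back wall (0.5 mm play) and its other end is flush with the mouth face. Lips 4 mm thick reach 5 mm in over the lid on each side; the box top is at 32 mm.
- loose_light: tea light in a metal cup, 38 mm across, 15 mm high, 16 g, standing on the lid at the start. Origin: centre of its underside.
- boxed_light: the other tea light, the same, already standing in the box near its closed back. Origin: centre of its underside.
- garlic: garlic bulb, 54 mm across, 53 mm high, on the board close beside one long side of the lid; leave it. Origin: centre of its underside.
- carton: small flat printed carton, 40 (x) x 54 (y) x 18 mm high, lying on the board on the lid's other side; leave it. Origin: centre of its underside.
- food_tin: short closed food tin, 76 mm across, 58 mm high, standing on the range top just past the +y end of the board, which it blocks; leave it. Origin: centre of its underside.
- teaspoon: teaspoon lying flat on the range top past the -y end of the board, 130 (x) x 27 x 11 mm; lower than the board, so that end is free; leave it. Origin: centre of its underside.
- onion: onion, 79 mm across, 85 mm high, standing at the left or right side of the range top; leave it. Origin: its underside.
- mug: tan mug, 77 mm across (108 mm with its handle), 89 mm high, standing at the other side of the range top; leave it. Origin: centre of its underside.
Things that resemble listed ones, but are neither listed nor needed, are in the scene too. Leave any orange or yellow look-alike of the boxed_light alone.

How it is judged (in metres and radians):
On the way, in this order (a step that is already met when the one before it is completed fails the run):
1. the loose tea light stands in the box, the lid still lying on the board (x of loose_light in the frame of candle_box between -0.06 and 0.066 m and y of loose_light in the frame of candle_box between -0.028 and 0.028 m and z of loose_light in the frame of candle_box between 0.002 and 0.01 m and angle between loose_light's own z axis and vertical below 0.15 rad and z of box_lid in the frame of chopping_board between 0.025 and 0.031 m), for 0.2 s.
2. the lid lies flat on the board with one end at least 20 mm out past its edge ((x of any of lid_end_a, lid_end_b in the frame of chopping_board above 0.115 m or x of any of lid_end_a, lid_end_b in the frame of chopping_board below -0.115 m or y of any of lid_end_a, lid_end_b in the frame of chopping_board above 0.115 m or y of any of lid_end_a, lid_end_b in the frame of chopping_board below -0.115 m) and z of box_lid in the frame of chopping_board between 0.025 and 0.031 m and angle between box_lid's own z axis and vertical below 0.05 rad), for 0.1 s.
At the end, for the whole second after the job is handed in: Both tea lights stand upright on the floor of the box, and the lid lies in the grooves, at rest, fully home: its end flush with the box's mouth within 3 mm (x of box_lid in the frame of candle_box between -0.003 and 0.003 m and y of box_lid in the frame of candle_box between -0.003 and 0.003 m and z of box_lid in the frame of candle_box between 0.0215 and 0.0265 m and angle between the x axis of box_lid and the x axis of candle_box, either way round below 0.05 rad and angle between box_lid's own z axis and vertical below 0.04 rad and x of loose_light in the frame of candle_box between -0.06 and 0.066 m and y of loose_light in the frame of candle_box between -0.028 and 0.028 m and z of loose_light in the frame of candle_box between 0.002 and 0.01 m and angle between each of loose_light, boxed_light's own z axis and vertical below 0.15 rad and x of boxed_light in the frame of candle_box between -0.06 and 0.066 m and y of boxed_light in the frame of candle_box between -0.028 and 0.028 m and z of boxed_light in the frame of candle_box between 0.002 and 0.01 m and linear speed of box_lid below 0.02 m/s); the robot touches nothing.
It fails at once if a bystander (garlic, carton, tin, teaspoon, onion, mug) is shoved more than 30 mm from its place or tipped over (distance of any of garlic, carton, food_tin, teaspoon, onion, mug from where it was at the start of the episode above 0.03 m or angle between any of garlic, carton, food_tin, teaspoon, onion, mug's own z axis and vertical above 0.5 rad).
It also fails if it takes over 69 s, if anything falls off the work surface, if the arm or the gripper's body presses on something with over 40 N, if the wrist force passes 120 N, or if a joint passes its speed limit or range.

### The arm

A 6-joint arm with a two-finger parallel gripper is mounted at the origin on a cart in front of the work surface, level with it; the furniture and walls round the work are solid. World frame = base frame: x ahead of the robot, y to its left, z up, the work surface at z = 0. Lengths are in mm, angles in rad, forces in N, time in s.
With the tool pointing down it reaches from about 275 to 750 mm from the base axis. Payload 10.2 kg.
Tool frame: the origin (TCP) lies at the very end of the fingers, on their centre line; the grasp point (between the pads) lies 19 mm behind it; z points along the fingers, y is the line along which they close (so a half turn about z gives the same grasp; the last joint's range is limited). The gripper opens to 85 mm and grips with 20 to 120 N. Pads are 22 mm wide; open, the fingers measure 114 mm over their backs; the gripper's body (76 mm by 85 mm) begins 54 mm behind the grasp point. The pads swing forward as they close: fully open they stand 13 mm farther back than shut.
Start: joints at [1.092, 0.313, 1.498, -0, 1.331, -0.223], TCP at [132.848, 507.92, 231.294] pointing down, gripper open.
Joint ranges: [-2.94, 2.94], [-0.97, 2.17], [0.19, 2.56], [-1.23, 4.37], [0.02, 3.11], [-2.88, 2.88]. Speed limits (rad/s): [2.39, 2.39, 3.01, 3.14, 3.14, 3.14].

### API

Orientations are given as a unit quaternion [w, x, y, z].
In Python, from rig import * gives the robot as it stands. The module is installed in compiled form; this text tells all that it offers.
- The arm moves only by the shell command python3 -m crank 'ROWS' [FORCE]. ROWS is JSON, a list that holds one entry, the list of rows, each a list of 7 numbers: the shift along the tool's x, y, z in units of 25 mm (1.0 is 25 mm), then the turn, a rotation vector about the tool's x, y, z in units of 8 degrees (1.0 is 8 degrees), then the finger opening in mm, from 0 to 85.4. A call has exactly 8 rows; each row shifts and turns the commanded pose from where the row before left it, along the tool's axes as they then stand; what a row does not reach is not made up. A row lasts 1/10 s, in which the tool goes at most 50 mm and 8.59 degrees, less where a joint would pass 70% of its speed; a pose out of reach is approached as far as the arm can. A call is refused whole if a number of a shift passes 1 or a number of a turn 1, either way. A call with a gripper value outside its range is refused whole. The fingers move at their own pace and stop on an object; FORCE is the grip in N (left out, the last holds). Time passes only in rows, so rows that do not move let the fingers close, or fill a call up. It gives the time, the measured TCP pose, the force, the opening and the grip force at its end, in the units of the state.
- sense(): the state, without advancing time (a new reading comes with each control period).
- capture(name): name is "scene" or "top" or "wrist"; returns the picture (400x640x3 uint8, blue, green, red); there is no depth.
- camera_model(name): a dict with "fx", "fy", "cx", "cy" (pixels), "world_from_camera" (4x4, takes a point from camera to world coordinates); the wrist camera has in their place "T_tool_cam" (4x4, takes a point from camera to tool coordinates, whose origin is the TCP and whose axes are the flange's). Camera axes: x right, y up, looking along -z (the intrinsics and any distortion apply to the point x, -y, -z); pixel columns grow to the right and rows downward; lengths in mm; the calibration is good to about 2 mm. The wrist camera is an equidistant fisheye: a pixel r from the principal point sees the ray r / f radians off the axis. A picture is of the moment at which its call begins: read the wrist's pose just before it. camera_model takes no time and is no camera call.
- finish_job(): hands the job in; it is judged then, once.
The state is a dict: "time_s": time; "joints": joint angles; "dq": joint speeds; "tau": joint torques, N m; "eef_pos": TCP position; "ee_rot": TCP orientation; "force": force on the tool from outside, world axes, zero at the start; "wrist_torque": the same for the moment, N m; "grip_width": opening from 0.0 (shut) to 1.0 (fully open); "grip_force": force on a finger pad.
Only numpy, scipy, OpenCV 4.12 (cv2) and the standard library are available. Lean on these libraries where they do the work, as an engineer would, in place of code of your own. Each camera call takes 0.05 s, during which the arm holds its last target. There are 200 camera calls.

## Working session

There is one attempt and no reset: what is moved stays moved. The work goes in short steps, Python scripts to look and compute and a shell command to move; the robot and the scene stay as the last step left them, time stands still between calls to the robot, and variables do not carry over. Pictures are saved under pics/ and viewed, at most 10 in all, crops included, and the job is handed in when it is done.

```bash
mkdir -p pics; cat > h.py <<'E'
import numpy as np, cv2
from rig import *
from scipy.spatial.transform import Rotation as R
def ray(name,u,v,st=None,cm=None):
    m=cm or camera_model(name)
    x=(u-m['cx'])/m['fx']; y=(v-m['cy'])/m['fy']
    if name=='wrist':
        r=np.hypot(x,y); s=np.sin(r)/r if r>1e-9 else 1
        d=np.array([x*s,-y*s,-np.cos(r)])
        q=st['ee_rot']; T=np.eye(4); T[:3,:3]=R.from_quat([q[1],q[2],q[3],q[0]]).as_matrix(); T[:3,3]=st['eef_pos']
        T=T@np.array(m['T_tool_cam'])
    else:
        d=np.array([x,-y,-1.]); T=np.array(m['world_from_camera'])
    d=T[:3,:3]@d
    return T[:3,3],d/np.linalg.norm(d)
def onz(name,u,v,z,st=None):
    o,d=ray(name,u,v,st); return o+d*(z-o[2])/d[2]
def tri(rays):
    A=sum(np.eye(3)-np.outer(d,d) for o,d in rays); b=sum((np.eye(3)-np.outer(d,d))@o for o,d in rays)
    return np.linalg.solve(A,b)
E
python3 - <<'E'
from h import *
s=sense(); print(s)
for n in ('scene','top','wrist'):
    cv2.imwrite(f'pics/{n}0.png',capture(n)); print(n,camera_model(n))
E
```

```text
{'time_s': 0.0, 'joints': array([ 1.09161898e+00,  3.13441598e-01,  1.49848360e+00, -4.48381494e-07,
        1.33097351e+00, -2.23394899e-01]), 'dq': array([-8.45841524e-05,  1.77278123e-04, -8.19248309e-04,  9.13517381e-04,
        8.27508256e-04, -1.14639541e-04]), 'tau': array([-4.58214636e-04, -4.12270832e+01, -2.59736878e+01, -2.35319721e-04,
        4.19833028e-03, -1.02887725e-07]), 'eef_pos': array([132.70876194, 507.67292365, 230.72186217]), 'ee_rot': array([-2.24505822e-04,  1.27542793e-01,  9.91832854e-01, -6.13222090e-04]), 'force': array([ 0.19877128, -0.49067475, -0.31311364]), 'wrist_torque': array([-0.0203397 ,  0.01706858,  0.02419809]), 'grip_force': 0.0, 'grip_width': 0.9980880356405167}
scene {'fx': 363.6460245402638, 'fy': 363.6460245402638, 'cx': 313.4529308620618, 'cy': 197.33334710175947, 'world_from_camera': array([[ 4.86743487e-01,  6.47714688e-01, -5.86128365e-01,
        -2.41867125e+00],
       [-8.73535903e-01,  3.57852497e-01, -3.29964568e-01,
        -1.50990273e+02],
       [-3.97539825e-03,  6.72612275e-01,  7.39984408e-01,
         6.89116363e+02],

[... 322 characters left out ...]
,  2.44172896e-03, -2.32779008e-02,
         1.15669968e+02],
       [-2.29489189e-02,  9.32482510e-02,  9.95378376e-01,
         1.19602753e+03],
       [ 0.00000000e+00,  0.00000000e+00,  0.00000000e+00,
         1.00000000e+00]])}
wrist {'fx': 309.70691628693146, 'fy': 309.70691628693146, 'cx': 315.19876456192236, 'cy': 201.34833665600783, 'T_tool_cam': array([[-4.46221097e-05,  9.50891055e-01,  3.09525766e-01,
         7.96755069e+01],
       [ 9.99999901e-01,  1.79273823e-04, -4.06582532e-04,
         8.16932600e-01],
       [-4.42105560e-04,  3.09525718e-01, -9.50890969e-01,
        -1.42933146e+02],
       [ 0.00000000e+00,  0.00000000e+00,  0.00000000e+00,
         1.00000000e+00]])}
```

View pics/top0.png

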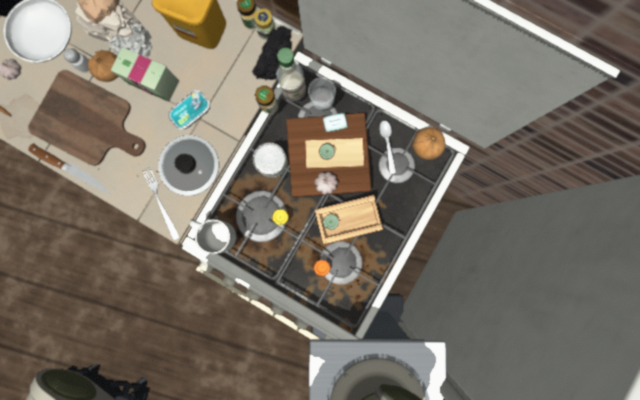

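View pics/scene0.png

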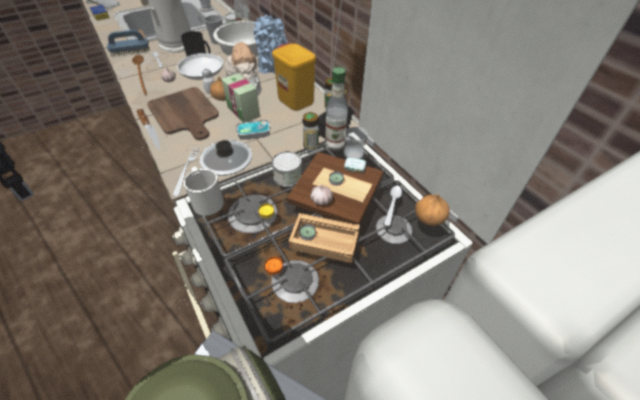

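The top view shows the board at (330,153), with the lid at (335,153) and the loose light on it at (327,151). The box is at (349,219) with the boxed light at (331,221), so its back is to the left (+y) and its mouth to the right (-y). The scene view agrees: loose light (336,178), boxed light (307,232).

Candidates for the loose light:
- green-grey on the lid, (327,151): this is the one, since it stands on the lid
- green-grey in the box, (331,221): the boxed light
- yellow (280,217) and orange (322,268): look-alikes

Next I'll make rough measurements and one close crop.

```bash
python3 - <<'E'
from h import *
for n,(u,v),z in [('light',(327,151),46),('garlic',(326,183),70),('carton',(334,122),46),('tin',(269,158),58),('spoon',(388,145),5),('onion',(429,143),60),('mug',(213,236),80),('boxlight',(331,221),20),('box',(349,219),32),('boardTL',(288,118),28),('boardBR',(370,192),28),('lidL',(306,152),31),('lidR',(364,153),31)]:
    print(n,onz('top',u,v,z).round())
p=tri([ray('top',327,151),ray('scene',336,178)]);print('light tri',p)
a=cv2.imread('pics/top0.png')[95:275,240:420]; b=cv2.imread('pics/scene0.png')[140:280,260:420]
a=cv2.resize(a,(400,400),interpolation=2);b=cv2.resize(b,(400,350),interpolation=2)
im=np.zeros((400,800,3),np.uint8); im[:,:400]=a; im[:350,400:]=b
cv2.imwrite('pics/c1.png',im)
E
```

```text
light [595. 119.  46.]
garlic [517. 121.  70.]
carton [664. 103.  46.]
tin [576. 255.  58.]
spoon [617. -29.   5.]
onion [ 612. -117.   60.]
mug [395. 376.  80.]
boxlight [431. 110.  20.]
box [436.  67.  32.]
boardTL [679. 214.  28.]
boardBR [500.  17.  28.]
lidL [595. 170.  31.]
lidR [593.  31.  31.]
light tri [595.639327   119.65195747  41.85561411]
```

View pics/c1.png

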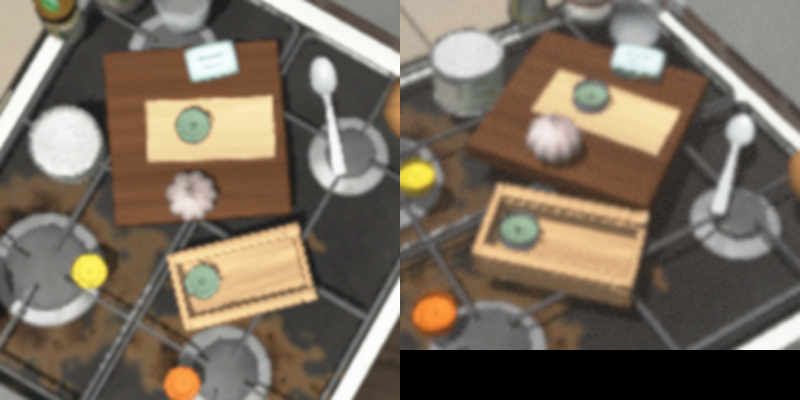

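The crop confirms it: the loose light is the green-grey one on the lid on the board. Now I'll move to a close view.

```bash
R1='-0.66,-0.7,-0.083,0,0,0,85'
python3 -m crank '[[[0,0,0,0,0,-0.23,85],[0,0,0,0,0,-0.23,85],[0,0,0,0,0,-0.23,85],[0,0,0,0,0,-0.23,85],[0,0,0,0,0,-0.23,85],[0,0,0,0,0,-0.23,85],[0,0,0,0,0,-0.23,85],[0,0,0,0,0,-0.23,85]]]' 40
python3 -m crank '[[[-0.66,-0.7,-0.083,0,0,0,85],[-0.66,-0.7,-0.083,0,0,0,85],[-0.66,-0.7,-0.083,0,0,0,85],[-0.66,-0.7,-0.083,0,0,0,85],[-0.66,-0.7,-0.083,0,0,0,85],[-0.66,-0.7,-0.083,0,0,0,85],[-0.66,-0.7,-0.083,0,0,0,85],[-0.66,-0.7,-0.083,0,0,0,85]]]'
python3 -m crank '[[[-0.66,-0.7,-0.083,0,0,0,85],[-0.66,-0.7,-0.083,0,0,0,85],[-0.66,-0.7,-0.083,0,0,0,85],[-0.66,-0.7,-0.083,0,0,0,85],[-0.66,-0.7,-0.083,0,0,0,85],[-0.66,-0.7,-0.083,0,0,0,85],[-0.66,-0.7,-0.083,0,0,0,85],[-0.66,-0.7,-0.083,0,0,0,85]]]'
python3 -m crank '[[[-0.66,-0.7,-0.083,0,0,0,85],[-0.66,-0.7,-0.083,0,0,0,85],[-0.66,-0.7,-0.083,0,0,0,85],[-0.66,-0.7,-0.083,0,0,0,85],[-0.66,-0.7,-0.083,0,0,0,85],[-0.66,-0.7,-0.083,0,0,0,60],[0,0,0,0,0,0,60],[0,0,0,0,0,0,60]]]'
python3 - <<'E'
from h import *
import pickle
s=sense(); im=capture('wrist'); print(s['eef_pos'],s['ee_rot'],s['joints'])
pickle.dump(s,open('w1.pkl','wb')); cv2.imwrite('pics/w1.png',im)
E
```

```text
time_s: 0.95
eef_pos: [132.8, 507.8, 231.0]
ee_rot: [-0.0, -0.001, 1.0, -0.0]
force: [0.2, 0.3, -0.4]
grip_width: 0.992
grip_force: 0.0
time_s: 1.75
eef_pos: [265.5, 367.2, 247.8]
ee_rot: [-0.0, -0.001, 1.0, -0.0]
force: [-0.2, -0.3, -0.7]
grip_width: 1.0
grip_force: 0.0
time_s: 2.55
eef_pos: [397.7, 227.4, 264.4]
ee_rot: [-0.0, -0.001, 1.0, -0.0]
force: [0.4, 0.1, 0.2]
grip_width: 0.994
grip_force: 0.0
time_s: 3.35
eef_pos: [496.1, 123.3, 276.6]
ee_rot: [-0.0, -0.0, 1.0, 0.0]
force: [-0.1, 0.3, 0.4]
grip_width: 0.704
grip_force: 0.0
[496.05342177 123.32078305 276.57326314] [-4.69750052e-04 -2.22009810e-04  9.99999861e-01  8.68989033e-05] [ 1.40331460e-02  2.53021774e-01  1.45845895e+00  1.88594934e-04
  1.43104894e+00 -1.55723356e+00]
```

View pics/w1.png

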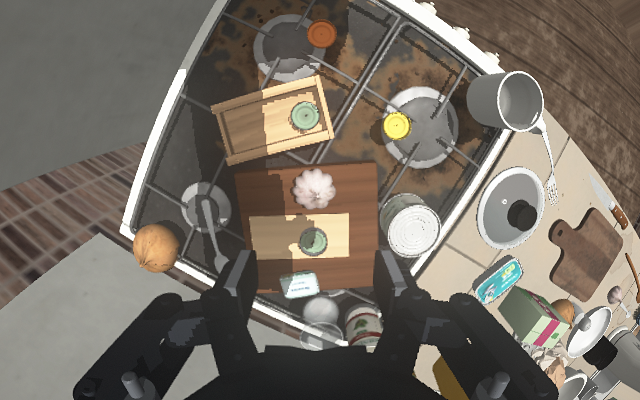

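The wrist view shows the lid at about (300,236) with the loose light at (313,242), the box at about (272,120) with the boxed light at (305,116), the garlic at (314,188), the carton at (300,286) and the spoon at (212,220). Next I'll measure with masks in both views.

```bash
cat > m.py <<'E'
from h import *
import pickle
def mask(im,lo,hi,box,k=3):
    h=cv2.cvtColor(im,cv2.COLOR_BGR2HSV); m=cv2.inRange(h,lo,hi); z=np.zeros_like(m); x0,y0,x1,y1=box; z[y0:y1,x0:x1]=m[y0:y1,x0:x1]
    z=cv2.morphologyEx(z,cv2.MORPH_CLOSE,np.ones((k,k),np.uint8))
    c=max(cv2.findContours(z,cv2.RETR_EXTERNAL,cv2.CHAIN_APPROX_NONE)[0],key=cv2.contourArea); return z,c
def rect(name,c,z,st=None):
    P=np.array([onz(name,u,v,z,st)[:2] for u,v in c[:,0]],np.float32)
    P=cv2.convexHull(P); (x,y),(w,h),a=cv2.minAreaRect(P)
    if w<h: w,h,a=h,w,a+90
    return np.round([x,y,w,h,(a+90)%180-90],1)
def cen(c):
    m=cv2.moments(c); return m['m10']/m['m00'],m['m01']/m['m00']
E
python3 - <<'E'
from m import *
s=pickle.load(open('w1.pkl','rb')); w=cv2.imread('pics/w1.png'); t=cv2.imread('pics/top0.png')
hw=cv2.cvtColor(w,40);ht=cv2.cvtColor(t,40)
print('HSV w lid',hw[225,262],hw[230,330],'light',hw[242,313],hw[242,305],'box',hw[120,240],hw[120,285],hw[92,270],hw[156,240],'board',hw[260,260],hw[200,360])
print('HSV t lid',ht[153,350],ht[150,310],'light',ht[151,327],'box',ht[225,350],ht[204,360],ht[238,340],'board',ht[180,300])
E
```

```text
HSV w lid [ 16  85 147] [ 21  63 249] light [21 49 89] [ 37  39 112] box [ 14  95 139] [ 17  89 237] [ 21  74 251] [ 15  98 149] board [14 99 80] [ 11 115 129]
HSV t lid [ 22  78 244] [ 21  76 246] light [ 55  44 146] box [ 17  98 232] [ 17  96 228] [ 20  91 245] board [ 12 143 121]
```

```bash
python3 - <<'E'
from m import *
s=pickle.load(open('w1.pkl','rb')); w=cv2.imread('pics/w1.png'); t=cv2.imread('pics/top0.png')
out=[]
for n,im,st,bl,bb,bg1,bg2,lo in [('wrist',w,s,(235,205,360,262),(200,60,345,172),(292,222,332,262),(285,95,325,135),(12,50,132)),('top',t,None,(300,132,369,172),(310,190,388,248),(315,140,340,164),(320,210,343,235),(12,50,175))]:
    _,cl=mask(im,lo,(30,140,255),bl,5); print(n,'lid',rect(n,cl,31,st))
    _,cb=mask(im,(12,50,120 if n=='wrist' else 150),(30,140,255),bb,5)
    print(n,'box',rect(n,cb,33,st), cv2.contourArea(cb))
    for nm,b,z in(('loose',bg1,46),('boxed',bg2,20)):
        m,c=mask(im,(33,20,60),(90,140,255),b,3); c=cv2.convexHull(c); u=cen(c); print(n,nm,u,onz(n,*u,z,st).round(1),'px',cv2.contourArea(c)); out.append(ray(n,*u,st))
    cv2.drawContours(im,[cl,cb],-1,(0,0,255),1)
print('loose tri',tri([out[0],out[2]]),'boxed',tri([out[1],out[3]]))
im=np.zeros((560,800,3),np.uint8)
im[:,:480]=cv2.resize(w[50:270,190:378],(480,560),interpolation=2); im[:480,480:]=cv2.resize(t[110:250,295:390],(320,480),interpolation=2)
cv2.imwrite('pics/c2.png',im)
E
```

```text
wrist lid [592.8 110.  151.5  86.  -87.8]
wrist box [427.   78.8 172.5 118.6 -84.9] 7681.0
wrist loose (313.1095571095571, 241.53768453768453) [594.3 121.6  46. ] px 429.0
wrist boxed (304.74796747967474, 115.42044134727061) [431.2 111.   20. ] px 574.0
top lid [593.6 102.3 137.4  67.8 -87.5]
top box [433.9  69.2 144.2  85.7 -76.1] 2093.0
top loose (326.27743271221533, 150.92339544513456) [595.2 121.1  46. ] px 161.0
top boxed (330.3751306165099, 221.26854754440959) [430.8 111.   20. ] px 159.5
loose tri [595.83325631 121.35449079  42.67362246] boxed [430.93371891 111.06067781  22.31661902]
```

View pics/c2.png

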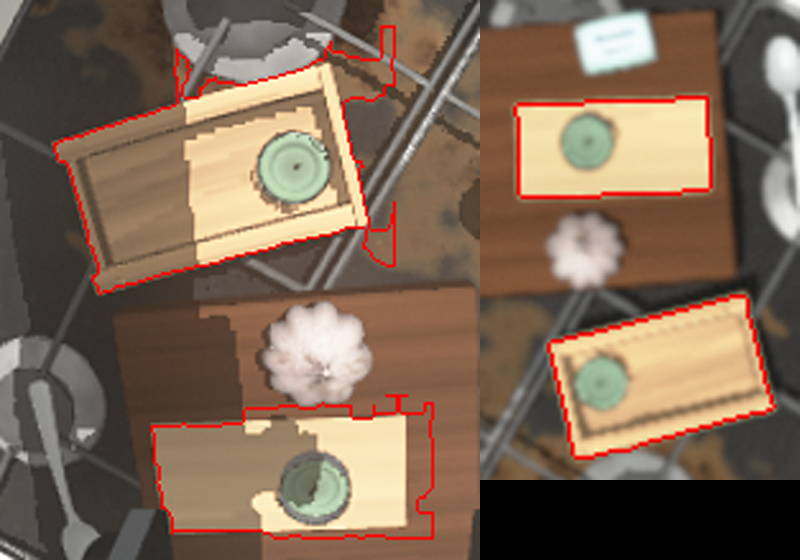

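The overlay shows that the top-view contours fit both the lid and the box tightly. The wrist mask leaked over shadowed areas, so I'll ignore those rectangles. The light triangulates to (595.8,121.4), with its visible surface at z≈43. I'll go and pick it up, and cross-check the box and lid corners from the wrist picture.

```bash
python3 - <<'E'
from m import *
s=pickle.load(open('w1.pkl','rb'))
for n,x,y,z in [('mouthA',53,145,34),('mouthB',98,293,34),('backA',332,65,32),('backB',368,228,32),('lid',150,427,31),('lid',172,532,31),('lid',407,417,31),('lid',407,527,31)]:
    print(n,onz('wrist',190+x/2.553,50+y/2.545,z,s).round(1))
E
python3 -m crank '[[[-0.5,-0.01,0.93,0,0,0,60],[-0.5,-0.01,0.93,0,0,0,60],[-0.5,-0.01,0.93,0,0,0,60],[-0.5,-0.01,0.93,0,0,0,60],[-0.5,-0.01,0.93,0,0,0,60],[-0.5,-0.01,0.93,0,0,0,60],[-0.5,-0.01,0.93,0,0,0,60],[-0.5,-0.01,0.93,0,0,0,60]]]' 25
python3 -m crank '[[[0,0,0.5,0,0,0,60],[0,0,0.5,0,0,0,60],[0,0,0.5,0,0,0,60],[0,0,0.4,0,0,0,60],[0,0,0.36,0,0,0,60],[0,0,0,0,0,0,30],[0,0,0,0,0,0,30],[0,0,0,0,0,0,30]]]'
```

```text
mouthA [415.7  -8.5  34. ]
mouthB [492.4  11.6  34. ]
backA [380.8 130.3  32. ]
backB [461.2 148.1  32. ]
lid [566.5  33.7  31. ]
lid [630.2  41.2  31. ]
lid [560.5 170.4  31. ]
lid [626.2 173.1  31. ]
time_s: 4.2
eef_pos: [596.1, 122.5, 90.1]
ee_rot: [-0.0, -0.001, 1.0, 0.0]
force: [-0.4, -0.2, -0.0]
grip_width: 0.7
grip_force: 0.0
time_s: 5.0
eef_pos: [596.6, 121.4, 35.1]
ee_rot: [0.001, -0.001, 1.0, 0.0]
force: [0.1, -0.1, -0.9]
grip_width: 0.426
grip_force: 25.0
```

```bash

python3 -m crank '[[[0,0,-1,0,0,0,30],[0,0,-1,0,0,0,30],[0,0,-1,0,0,0,30],[0.8,-0.3,0,0,0,0,30],[0.8,-0.3,0,0,0,0,30],[0.8,-0.3,0,0,0,0,30],[0.8,-0.3,0,0,0,0,30],[0.8,-0.3,0,0,0,0,30]]]'
python3 -m crank '[[[0.75,-0.47,0,0,0,0,30],[0.75,-0.47,0,0,0,0,30],[0.74,-0.46,0,0,0,0,30],[0,0,0,0,0,-0.57,30],[0,0,0,0,0,-0.57,30],[0,0,0,0,0,-0.57,30],[0,0,0,0,0,0,30],[0,0,0,0,0,0,30]]]'
python3 - <<'E'
from m import *
s=sense(); im=capture('wrist'); print(s['eef_pos'],s['ee_rot'],s['grip_force'],s['grip_width'])
pickle.dump(s,open('w2.pkl','wb')); cv2.imwrite('pics/w2.png',im)
E
```

```text
time_s: 5.8
eef_pos: [495.7, 83.5, 110.0]
ee_rot: [0.001, -0.001, 1.0, -0.0]
force: [0.5, -0.4, -0.5]
grip_width: 0.421
grip_force: 25.2
time_s: 6.6
eef_pos: [440.5, 48.7, 109.8]
ee_rot: [0.0, -0.119, 0.993, -0.0]
force: [0.6, -0.0, -0.4]
grip_width: 0.422
grip_force: 25.2
[440.50249947  48.74536122 109.7517718 ] [ 3.39195457e-04 -1.18604579e-01  9.92941503e-01 -1.01217841e-04] 25.174597199074924 0.421886711325063
```

View pics/w2.png

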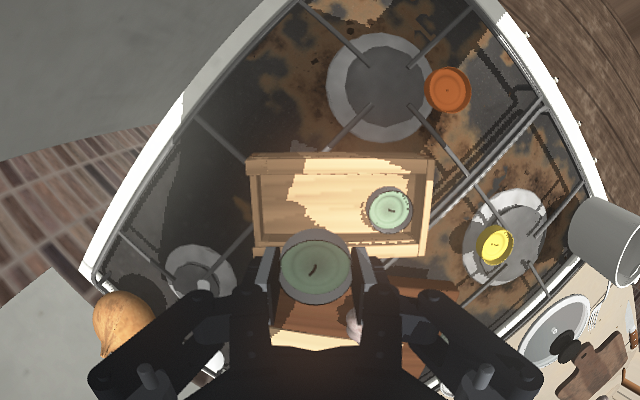

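The wrist view shows the light held upright at (316,268). The box rim has corners near (250,173), (434,175) and (432,257), and the boxed light is at (390,210). I'll cast these to check the box pose.

```bash
python3 - <<'E'
from m import *
s=pickle.load(open('w2.pkl','rb'))
o=np.array([436.5,66.4]);a=np.array([-.24,.97]);b=np.array([-.97,-.24])
for u,v,z in [(248,155,34),(248,173,34),(434,160,32),(432,175,32),(428,257,32),(256,254,34),(390,210,20),(390,210,15),(252,210,34),(432,210,32)]:
    p=onz('wrist',u,v,z,s); d=p[:2]-o; print((u,v),p.round(1),'box',(d@a).round(1),(d@b).round(1))
im=cv2.imread('pics/w2.png')[140:270,235:445]; cv2.imwrite('pics/c3.png',cv2.resize(im,None,fx=3.8,fy=3.8,interpolation=2))
E
```

```text
(248, 155) [409.7  -7.8  34. ] box -65.6 43.8
(248, 173) [422.9  -5.3  34. ] box -66.3 30.4
(434, 160) [379.9 127.7  32. ] box 73.1 40.2
(432, 175) [391.4 129.9  32. ] box 72.5 28.5
(428, 257) [458.8 152.3  32. ] box 78.0 -42.3
(256, 254) [487.1  12.   34. ] box -65.0 -36.0
(390, 210) [429.8 109.7  20. ] box 43.6 -3.9
(390, 210) [431.3 111.4  15. ] box 44.9 -5.7
(252, 210) [450.6   2.7  34. ] box -65.2 1.6
(432, 210) [418.3 139.9  32. ] box 75.6 -0.0
```

View pics/c3.png

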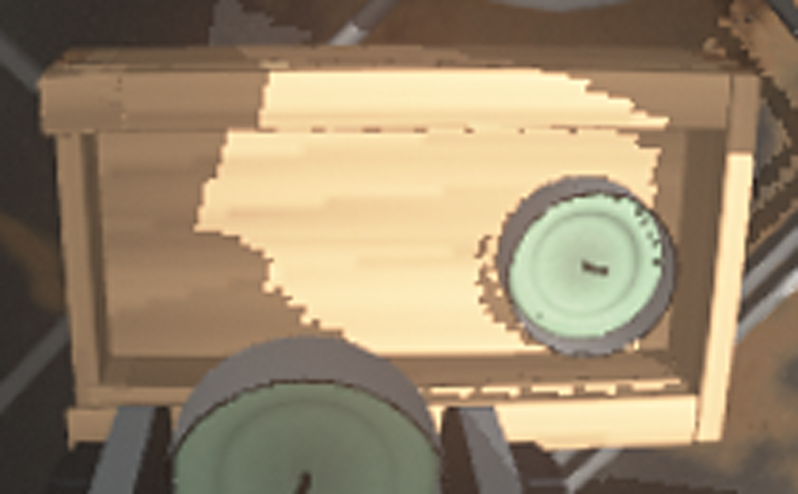

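The close crop shows the rim clearly: its near-wall outer edge runs at crop y≈70, the far edge at y≈440, and the mouth at x≈40–68. The box pose holds to within about 2 mm, so I'll lower and release.

```bash

python3 - <<'E'
from m import *
s=pickle.load(open('w2.pkl','rb'))
P=[onz('wrist',235+x/3.8,140+y/3.8,z,s) for x,y,z in [(40,70,34),(755,72,32),(718,440,32),(68,440,34)]]
print(np.round(P,1))
m=(P[0]+P[3])/2;k=(P[1]+P[2])/2;d=(k-m)[:2];print(m,k,np.linalg.norm(d),d/np.linalg.norm(d))
E
python3 -m crank '[[[0,0,1,0,0,0,30],[0,0,1,0,0,0,30],[0,0,1,0,0,0,30],[0,0,0.5,0,0,0,30],[0,0,0.3,0,0,0,30],[0,0,0.19,0,0,0,30],[0,0,0,0,0,0,30],[0,0,0,0,0,0,30]]]'
python3 -m crank '[[[0,0,0,0,0,0,48],[0,0,0,0,0,0,48],[0,0,0,0,0,0,48],[0,0,0,0,0,0,48],[0,0,-0.5,0,0,0,48],[0,0,-1,0,0,0,48],[0,0,-1,0,0,0,48],[0,0,-1,0,0,0,48]]]'
```

```text
[[412.6  -9.2  34. ]
 [379.2 127.2  32. ]
 [458.5 148.2  32. ]
 [489.4   9.7  34. ]]
[4.50978339e+02 2.74098237e-01 3.40000000e+01] [418.82058129 137.69675955  32.        ] 141.13507438731176 [-0.22785093  0.97369603]
time_s: 7.45
eef_pos: [440.7, 48.7, 10.2]
ee_rot: [0.001, -0.12, 0.993, -0.0]
force: [-0.1, -0.2, -0.2]
grip_width: 0.426
grip_force: 25.2
time_s: 8.25
eef_pos: [440.2, 48.8, 98.2]
ee_rot: [-0.0, -0.12, 0.993, 0.0]
force: [0.1, -0.1, 0.4]
grip_width: 0.564
grip_force: 0.0
```

The light is placed. Now I'll turn the tool to line up with the lid, and measure the board edge in the top picture.

```bash

python3 -m crank '[[[0,0,-0.5,0,0,1,0],[0,0,0,0,0,1,0],[0,0,0,0,0,1,0],[0,0,0,0,0,1,0],[0,0,0,0,0,1,0],[0,0,0,0,0,1,0],[0,0,0,0,0,1,0],[0,0,0,0,0,1,0]]]' 40
python3 -m crank '[[[0,0,0,0,0,0.94,0],[0,0,0,0,0,0.94,0],[0,0,0,0,0,0.94,0],[0,0,0,0,0,0.94,0],[0,0,0,0,0,0.9,0],[0,0,0,0,0,0,0],[0,0,0,0,0,0,0],[0,0,0,0,0,0,0]]]'
python3 - <<'E'
from m import *
t=cv2.imread('pics/top0.png'); m,c=mask(t,(5,90,40),(18,255,170),(280,108,380,200),5)
print('board',rect('top',c,28))
s=sense();M=R.from_quat(np.roll(s['ee_rot'],-1)).as_matrix();print(s['joints'].round(2),s['eef_pos'],'\n',M.round(3))
tg=np.array([594,118,60]);print('units to press spot',(M.T@(tg-s['eef_pos'])/25).round(2))
pickle.dump(s,open('w3.pkl','wb'));cv2.imwrite('pics/t3.png',capture('top'))
im=cv2.imread('pics/t3.png')[110:250,250:400];cv2.imwrite('pics/t3c.png',cv2.resize(im,None,fx=4,fy=4,interpolation=2))
E
```

```text
time_s: 9.05
eef_pos: [440.3, 48.8, 109.7]
ee_rot: [0.0, 0.427, 0.904, 0.0]
force: [0.1, -0.2, -0.3]
grip_width: -0.001
grip_force: 0.0
time_s: 9.85
eef_pos: [440.3, 48.8, 109.7]
ee_rot: [-0.0, 0.691, 0.723, -0.0]
force: [0.1, -0.1, -0.5]
grip_width: -0.003
grip_force: 0.0
board [586.3 120.5 222.7 207.6 -89.3]
[-0.16  0.28  1.89 -0.    0.97 -0.2 ] [440.3352061   48.75905741 109.68728164] 
 [[-0.045  0.999 -0.   ]
 [ 0.999  0.045  0.   ]
 [ 0.    -0.    -1.   ]]
units to press spot [2.49 6.27 1.99]
```

```bash

python3 -m crank '[[[0.36,0.9,0,0,0,0,0],[0.36,0.9,0,0,0,0,0],[0.36,0.9,0,0,0,0,0],[0.36,0.9,0,0,0,0,0],[0.36,0.9,0,0,0,0,0],[0.36,0.9,0,0,0,0,0],[0.33,0.87,0,0,0,0,0],[0,0,1,0,0,0,0]]]'
python3 -m crank '[[[0,0,0.8,0,0,0,0],[0,0,0.7,0,0,0,0],[0,0,0.4,0,0,0,0],[0,0,0.1,0,0,0,0],[0,0,0.1,0,0,0,0],[0,0,0.05,0,0,0,0],[0,0,0,0,0,0,0],[0,0,0,0,0,0,0]]]'
```

```text
time_s: 10.7
eef_pos: [597.7, 118.6, 86.8]
ee_rot: [0.003, 0.691, 0.723, 0.003]
force: [0.0, -0.7, -0.1]
grip_width: 0.001
grip_force: 0.0
time_s: 11.5
eef_pos: [594.5, 117.7, 31.4]
ee_rot: [0.0, 0.692, 0.722, 0.0]
force: [-0.7, -0.2, 0.8]
grip_width: 0.002
grip_force: 0.0
```

View pics/t3c.png

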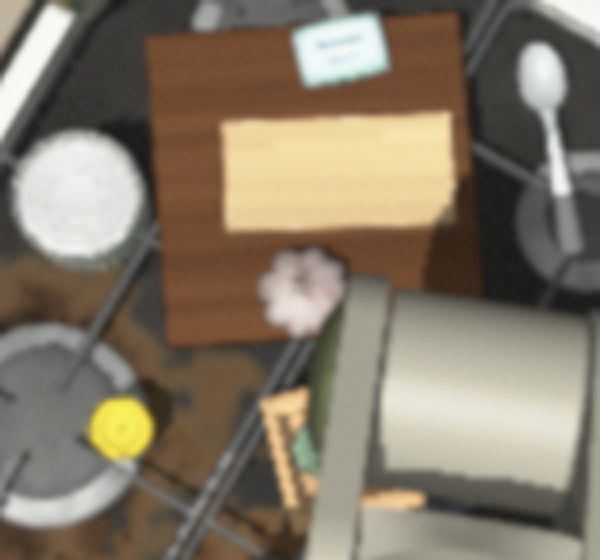

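The top view shows the lid undisturbed, about 10 mm inside the board's -y edge (crop x 452 against 470). Next I'll press down.

```bash

python3 -m crank '[[[0,0,0.06,0,0,0,0],[0,0,0.06,0,0,0,0],[0,0,0,0,0,0,0],[0,0,0,0,0,0,0],[0,0,0,0,0,0,0],[0,0,0,0,0,0,0],[0,0,0,0,0,0,0],[0,0,0,0,0,0,0]]]'
```

```text
time_s: 12.3
eef_pos: [595.4, 117.8, 31.0]
ee_rot: [0.001, 0.692, 0.722, 0.001]
force: [-6.5, 0.1, 20.4]
grip_width: -0.001
grip_force: 10.4
```

```bash

python3 -m crank '[[[-0.1,0,-0.05,0,0,0,0],[-0.32,0,0,0,0,0,0],[-0.32,0,0,0,0,0,0],[-0.32,0,0,0,0,0,0],[-0.32,0,0,0,0,0,0],[-0.32,0,0,0,0,0,0],[-0.32,0,0,0,0,0,0],[-0.3,0,0,0,0,0,0]]]'
python3 - <<'E'
from m import *
s=sense();pickle.dump(s,open('w4.pkl','wb')); w=capture('wrist');t=capture('top')
cv2.imwrite('pics/w4.png',w);cv2.imwrite('pics/t4.png',t)
im=np.zeros((500,800,3),np.uint8); im[:,:480]=cv2.resize(w[20:353,160:480],(480,500)); im[:,480:]=cv2.resize(t[100:256,290:390],(320,500),interpolation=2)
cv2.imwrite('pics/c4.png',im)
E
```

```text
time_s: 13.1
eef_pos: [598.1, 59.8, 31.1]
ee_rot: [0.001, 0.692, 0.722, 0.002]
force: [-0.0, 3.4, 10.3]
grip_width: -0.008
grip_force: 4.8
```

View pics/c4.png

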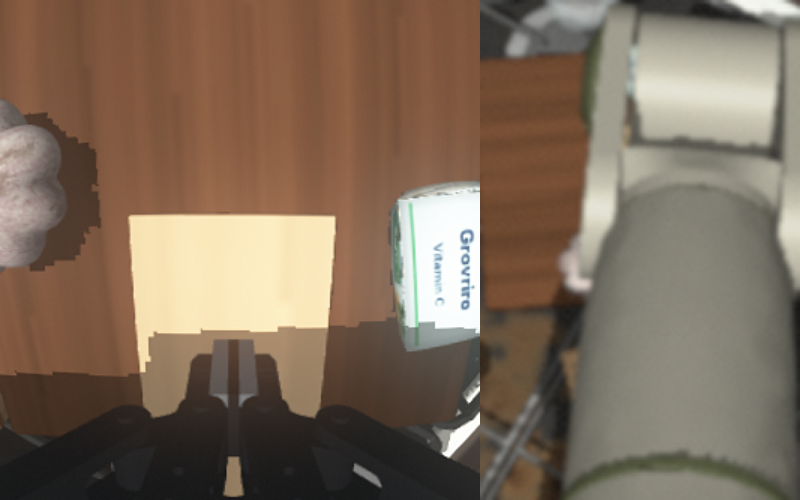

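The lid slid along with the fingers and neither the garlic nor the carton moved. Its +y end is now at wrist px (246.7,164)–(384,164).

```bash
python3 - <<'E'
from m import *
s=pickle.load(open('w4.pkl','rb'))
a,b,c,d=[onz('wrist',160+x/1.5,20+y/1.5015,31,s) for x,y in [(130,216),(336,216),(141,420),(320,420)]]
m=(a+b)/2; ax=((c-a)/np.linalg.norm(c-a)+(d-b)/np.linalg.norm(d-b))/2; ax/=np.linalg.norm(ax)
print(a,b,np.linalg.norm(a-b),'axis',ax,'centre',m+68*ax,'far end',m+136*ax)
M=R.from_quat(np.roll(s['ee_rot'],-1)).as_matrix(); g=m+123*ax; g[2]=100; print('grip',g,'units',(M.T@(g-s['eef_pos'])/25).round(2))
E
python3 -m crank '[[[0,0,-0.5,0,0,0,0],[0,0,-1,0,0,0,0],[0,0,-1,0,0,0,85],[0,0,-0.4,0,0,0,85],[0,0,0,0,0,0,85],[0,0,0,0,0,0,85],[0,0,0,0,0,0,85],[0,0,0,0,0,0,85]]]'
```

```text
[563.14779252 110.9590631   31.        ] [628.5935562  113.71846276  31.        ] 65.50391034104449 axis [ 0.0305501  -0.99953324  0.        ] centre [597.94808112  44.37050283  31.        ] far end [600.02548788 -23.59775727  31.        ]
grip [599.62833658 -10.60382519 100.        ] units [-2.82 -0.05 -2.76]
time_s: 14.0
eef_pos: [596.3, 59.8, 100.7]
ee_rot: [-0.001, 0.692, 0.722, -0.001]
force: [0.4, 0.5, 0.1]
grip_width: 0.986
grip_force: 0.0
```

```bash

python3 -m crank '[[[-0.95,0.01,0,0,0,0,85],[-0.95,0.01,0,0,0,0,85],[-0.94,0,0,0,0,0,85],[0,0,0.9,0,0,0,85],[0,0,0.9,0,0,0,85],[0,0,0.7,0,0,0,85],[0,0,0,0,0,0,85],[0,0,0,0,0,0,85]]]' 40
python3 -m crank '[[[0,0,0.5,0,0,0,85],[0,0,0.4,0,0,0,85],[0,0,0.23,0,0,0,85],[0,0,0,0,0,0,60],[0,0,0,0,0,0,60],[0,0,0,0,0,0,60],[0,0,0,0,0,0,60],[0,0,0,0,0,0,60]]]'
python3 - <<'E'
from m import *
s=sense();print(s['eef_pos'],s['grip_width']*85.4,s['grip_force'])
w=capture('wrist');cv2.imwrite('pics/w5.png',w); pickle.dump(s,open('w5.pkl','wb'))
E
```

```text
time_s: 14.8
eef_pos: [600.4, -11.2, 39.3]
ee_rot: [-0.0, 0.692, 0.722, -0.0]
force: [1.6, 0.0, 0.8]
grip_width: 0.995
grip_force: 0.0
time_s: 15.6
eef_pos: [600.5, -11.2, 11.2]
ee_rot: [0.0, 0.692, 0.722, 0.0]
force: [0.7, -0.0, -0.2]
grip_width: 0.757
grip_force: 44.0
[600.4596062  -11.18275389  11.18748891] 64.63027456369885 43.98980140686035
```

View pics/w5.png

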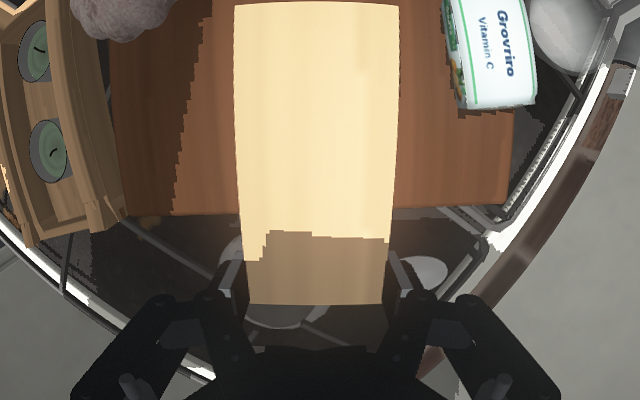

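The wrist view shows the lid held squarely by both pads: near end at about (247–385,304), far end at (235–398,4). Both lights are standing in the box at (35,50) and (48,150). That was my tenth view, so from here I'll work by numbers only. Next I'll lift and carry.

```bash

python3 - <<'E'
from m import *
s=pickle.load(open('w5.pkl','rb'));M=R.from_quat(np.roll(s['ee_rot'],-1)).as_matrix()
for u,v in [(247,304),(385,304),(235,4),(398,4)]:
    p=onz('wrist',u,v,31,s); print(p.round(1),(M.T@(p-s['eef_pos'])).round(1))
E
python3 -m crank '[[[0,0,-0.4,0,0,0,60],[0,0,-0.5,0,0,0,60],[0,0,-0.6,0,0,0,60],[0,0,-0.7,0,0,0,60],[0,0,-0.6,0,0,0,60],[0,0,-0.5,0,0,0,60],[0,0,0,0,0,0,60],[0,0,0,0,0,0,60]]]' 60
python3 - <<'E'
from m import *
s=sense();print(s['eef_pos'],s['grip_width']*85.4,s['grip_force'],s['wrist_torque'])
w=capture('wrist');cv2.imwrite('pics/w6.png',w);pickle.dump(s,open('w6.pkl','wb'))
for v in (5,40,80,120,160,200,230,260,290):
    r=cv2.cvtColor(w[v:v+1],40)[0]; ok=np.where((r[:,0]>14)&(r[:,0]<28)&(r[:,1]>45)&(r[:,1]<105)&(r[:,2]>120))[0]; ok=ok[(ok>200)&(ok<440)]
    print(v,ok.min() if len(ok) else None,ok.max() if len(ok) else None,len(ok))
E
```

```text
[567.  -26.2  31. ] [-13.5 -34.  -19.8]
[635.8 -23.3  31. ] [-13.6  34.8 -19.8]
[563.  110.6  31. ] [123.3 -32.1 -19.8]
[628.3 113.5  31. ] [123.4  33.2 -19.8]
time_s: 16.45
eef_pos: [600.2, -11.1, 93.5]
ee_rot: [0.0, 0.692, 0.722, -0.0]
force: [-0.3, -0.8, -0.9]
grip_width: 0.745
grip_force: 65.6
[600.21788683 -11.1451202   93.5004129 ] 63.597496108851765 65.64033150672913 [-0.01894576 -0.02384617  0.00359886]
5 238 387 150
40 234 398 165
80 234 401 167
120 235 397 163
160 236 395 160
200 239 392 154
230 242 390 149
260 247 385 139
290 251 380 130
```

The lid stayed level in the grip, with the same image position as before. Now the carry to the mouth.

```bash

python3 -m crank '[[[-0.2,-0.3,0,0,0,0,60],[-0.6,-0.66,0,0,0,0,60],[-0.6,-0.66,0,0,0,0,60],[-0.6,-0.66,0,0,0,0,60],[-0.6,-0.66,0,0,0,0,60],[-0.6,-0.66,0,0,0,0,60],[-0.6,-0.66,0,0,0,0,60],[-0.46,-0.5,0,0,0,0,60]]]'
python3 -m crank '[[[-0.2,-0.17,0,0,0,-0.2,60],[0,0,0,0,0,-0.3,60],[0,0,0,0,0,-0.3,60],[0,0,0,0,0,-0.3,60],[0,0,0,0,0,-0.27,60],[0,0,0,0,0,0,60],[0,0,0,0,0,0,60],[0,0,0,0,0,0,60]]]'
python3 - <<'E'
from m import *
s=sense();M=R.from_quat(np.roll(s['ee_rot'],-1)).as_matrix();print(s['eef_pos'],M[:,0],s['grip_width']*85.4)
w=capture('wrist');cv2.imwrite('pics/w7.png',w);pickle.dump(s,open('w7.pkl','wb'))
t=capture('top');cv2.imwrite('pics/t7.png',t)
a,b=[cv2.imread(f'pics/w{i}.png') for i in (5,7)]
for v in (5,15,40,120,200):
  for im in(a,b):
    r=cv2.cvtColor(im[v:v+1],40)[0]; ok=np.where((r[:,0]>12)&(r[:,0]<28)&(r[:,1]>45)&(r[:,1]<108)&(r[:,2]>120))[0]; ok=ok[(ok>180)&(ok<460)]
    print(v,ok.min() if len(ok) else None,ok.max() if len(ok) else None,len(ok))
o=np.array([435.8,65.9]);bx=np.array([-.233,.9725]);by=np.array([-.9725,-.233]);d=s['eef_pos'][:2]-o;print('tcp in box',d@bx,d@by)
E
```

```text
time_s: 17.3
eef_pos: [484.4, -123.5, 92.9]
ee_rot: [-0.001, 0.692, 0.722, -0.0]
force: [1.0, 0.2, 0.6]
grip_width: 0.743
grip_force: 65.7
time_s: 18.1
eef_pos: [481.8, -127.9, 93.3]
ee_rot: [-0.0, 0.62, 0.785, -0.0]
force: [-0.6, -0.7, -0.8]
grip_width: 0.744
grip_force: 65.7
[ 481.7546085  -127.89658042   93.30293409] [-2.31341445e-01  9.72872600e-01  1.97822923e-04] 63.536770893345846
5 235 396 162
5 243 390 148
15 234 398 165
15 182 398 170
40 234 399 166
40 200 398 173
120 234 397 164
120 235 397 163
200 238 392 155
200 240 392 153
tcp in box -199.17459823897525 0.46374646691234717
```

```bash

python3 -m crank '[[[0,0,0.6,0,0,0,60],[0,0,0.7,0,0,0,60],[0,0,0.7,0,0,0,60],[0,0,0.6,0,0,0,60],[0,0,0.5,0,0,0,60],[0,0,0.31,0,0,0,60],[0,0,0,0,0,0,60],[0,0,0,0,0,0,60]]]'
python3 -m crank '[[[0.12,0,0,0,0,0,60],[0.12,0,0,0,0,0,60],[0.12,0,0,0,0,0,60],[0.12,0,0,0,0,0,60],[0.12,0,0,0,0,0,60],[0.12,0,0,0,0,0,60],[0.12,0,0,0,0,0,60],[0,0,0,0,0,0,60]]]'
```

```text
time_s: 19.0
eef_pos: [482.3, -128.0, 8.6]
ee_rot: [0.0, 0.62, 0.785, 0.0]
force: [0.3, 0.6, 0.9]
grip_width: 0.749
grip_force: 65.7
time_s: 19.8
eef_pos: [477.0, -107.1, 8.2]
ee_rot: [-0.0, 0.619, 0.785, -0.0]
force: [0.1, -0.2, -1.8]
grip_width: 0.742
grip_force: 65.7
```

```bash

python3 -m crank '[[[0.12,0,0.02,0,0,0,60],[0.12,0,0.02,0,0,0,60],[0.12,0,0,0,0,0,60],[0.12,0,0,0,0,0,60],[0.12,0,0,0,0,0,60],[0.12,0,0,0,0,0,60],[0.12,0,0,0,0,0,60],[0,0,0,0,0,0,60]]]'
python3 - <<'E'
from m import *
s=sense();print(s['eef_pos'],s['force'],s['wrist_torque']);w=capture('wrist');cv2.imwrite('pics/w8.png',w)
for v in (5,40,80,120,200):
    r=cv2.cvtColor(w[v:v+1],40)[0]; print(v,[tuple(r[u]) for u in (190,215,225,232,240,300,392,400,410,430)])
E
```

```text
time_s: 20.6
eef_pos: [472.1, -86.6, 7.2]
ee_rot: [-0.0, 0.619, 0.785, 0.0]
force: [0.6, -0.4, -0.1]
grip_width: 0.745
grip_force: 65.7
[472.14243424 -86.63851646   7.21497171] [ 0.61046568 -0.38532451 -0.09727424] [-0.01629988 -0.05292892  0.00567349]
5 [(np.uint8(14), np.uint8(103), np.uint8(79)), (np.uint8(15), np.uint8(95), np.uint8(163)), (np.uint8(15), np.uint8(97), np.uint8(168)), (np.uint8(15), np.uint8(96), np.uint8(159)), (np.uint8(14), np.uint8(95), np.uint8(155)), (np.uint8(17), np.uint8(86), np.uint8(172)), (np.uint8(15), np.uint8(97), np.uint8(132)), (np.uint8(15), np.uint8(97), np.uint8(173)), (np.uint8(15), np.uint8(95), np.uint8(169)), (np.uint8(13), np.uint8(28), np.uint8(82))]
40 [(np.uint8(16), np.uint8(79), np.uint8(71)), (np.uint8(15), np.uint8(95), np.uint8(171)), (np.uint8(16), np.uint8(97), np.uint8(171)), (np.uint8(15), np.uint8(96), np.uint8(162)), (np.uint8(16), np.uint8(95), np.uint8(151)), (np.uint8(17), np.uint8(86), np.uint8(177)), (np.uint8(17), np.uint8(86), np.uint8(177)), (np.uint8(15), np.uint8(94), np.uint8(173)), (np.uint8(15), np.uint8(97), np.
[... 705 characters left out ...]
 np.uint8(85), np.uint8(171)), (np.uint8(17), np.uint8(87), np.uint8(179)), (np.uint8(16), np.uint8(87), np.uint8(182)), (np.uint8(16), np.uint8(52), np.uint8(64)), (np.uint8(16), np.uint8(48), np.uint8(59)), (np.uint8(15), np.uint8(38), np.uint8(54))]
200 [(np.uint8(23), np.uint8(11), np.uint8(97)), (np.uint8(19), np.uint8(30), np.uint8(69)), (np.uint8(17), np.uint8(33), np.uint8(70)), (np.uint8(16), np.uint8(42), np.uint8(66)), (np.uint8(17), np.uint8(84), np.uint8(174)), (np.uint8(17), np.uint8(84), np.uint8(179)), (np.uint8(17), np.uint8(85), np.uint8(183)), (np.uint8(18), np.uint8(43), np.uint8(72)), (np.uint8(13), np.uint8(25), np.uint8(93)), (np.uint8(23), np.uint8(4), np.uint8(233))]
```

The box lips overlap the lid edges in the image, so the lid is in the grooves, and the forces are small. I'll carry on.

```bash

python3 -m crank '[[[0.18,0,0,0,0,0,60],[0.18,0,0,0,0,0,60],[0.18,0,0,0,0,0,60],[0.18,0,0,0,0,0,60],[0.18,0,0,0,0,0,60],[0.18,0,0,0,0,0,60],[0.18,0,0,0,0,0,60],[0,0,0,0,0,0,60]]]'
python3 - <<'E'
from m import *
w=cv2.imread('pics/w8.png')
for v in (30,60,80):
    S=cv2.cvtColor(cv2.GaussianBlur(w,(3,3),0),40)[v]; g=S[:,2].astype(int)
    print(v,'L',list(g[205:262:3]),'R',list(g[370:425:3]))
s=sense();o=np.array([435.8,65.9]);bx=np.array([-.233,.9725]);by=np.array([-.9725,-.233]);d=s['eef_pos'][:2]-o;print('tcp in box',d@bx,d@by,s['force'],s['wrist_torque'])
E
```

```text
time_s: 21.45
eef_pos: [464.8, -55.8, 7.2]
ee_rot: [-0.0, 0.619, 0.785, 0.0]
force: [0.6, -0.2, -0.3]
grip_width: 0.739
grip_force: 65.7
30 L [np.int64(78), np.int64(83), np.int64(82), np.int64(120), np.int64(172), np.int64(170), np.int64(169), np.int64(170), np.int64(171), np.int64(160), np.int64(151), np.int64(155), np.int64(138), np.int64(143), np.int64(169), np.int64(170), np.int64(169), np.int64(169), np.int64(168)] R [np.int64(176), np.int64(176), np.int64(176), np.int64(176), np.int64(176), np.int64(176), np.int64(176), np.int64(177), np.int64(172), np.int64(140), np.int64(173), np.int64(172), np.int64(170), np.int64(169), np.int64(170), np.int64(162), np.int64(151), np.int64(150), np.int64(126)]
60 L [np.int64(58), np.int64(58), np.int64(60), np.int64(124), np.int64(173), np.int64(172), np.int64(169), np.int64(165), np.int64(157), np.int64(152), np.int64(150), np.int64(150), np.int64(146), np.int64(158), np.int64(171), np.int64(171), np.int64(171), np.int64(170), np.int64(169)] R [np.int64(178), np.int64(178), np.int64(178), np.int64(178), np.int64(178), np.int64(178), np.int
[... 190 characters left out ...]
0 L [np.int64(90), np.int64(90), np.int64(95), np.int64(168), np.int64(174), np.int64(172), np.int64(168), np.int64(163), np.int64(157), np.int64(152), np.int64(150), np.int64(154), np.int64(135), np.int64(167), np.int64(172), np.int64(172), np.int64(172), np.int64(171), np.int64(170)] R [np.int64(182), np.int64(181), np.int64(180), np.int64(179), np.int64(179), np.int64(180), np.int64(180), np.int64(180), np.int64(181), np.int64(170), np.int64(164), np.int64(176), np.int64(174), np.int64(171), np.int64(166), np.int64(159), np.int64(152), np.int64(150), np.int64(149)]
tcp in box -125.1428458765064 0.14008773919093506 [ 0.64907072 -0.23474575 -0.32799819] [-0.01829381 -0.03270689 -0.02563703]
```

```bash

python3 -m crank '[[[0.22,-0.03,0,0,0,0,60],[0.22,0,0,0,0,0,60],[0.22,0,0,0,0,0,60],[0.22,0,0,0,0,0,60],[0.22,0,0,0,0,0,60],[0.22,0,0,0,0,0,60],[0.22,0,0,0,0,0,60],[0,0,0,0,0,0,60]]]'
python3 -m crank '[[[0,0,0,0,0,0,85],[0,0,0,0,0,0,85],[0,0,0,0,0,0,85],[-0.8,0,0,0,0,0,85],[-0.8,0,0,0,0,0,85],[-0.4,0,0,0,0,0,85],[0,0,0,0,0,0,0],[0,0,0,0,0,0,0]]]'
python3 -m crank '[[[0,0,0,0,0,0,0],[0,0,0,0,0,0,0],[0,0,0,0,0,0,0],[0,0,0,0,0,0,0],[0,0,0,0,0,0,0],[0,0,0,0,0,0,0],[0,0,0,0,0,0,0],[0,0,0,0,0,0,0]]]' 30
python3 - <<'E'
from m import *
s=sense();w=capture('wrist');cv2.imwrite('pics/w9.png',w);pickle.dump(s,open('w9.pkl','wb'));M=R.from_quat(np.roll(s['ee_rot'],-1)).as_matrix()
g=cv2.cvtColor(w,40)
print([ (v,int(g[v,290,1]),int(g[v,290,2])) for v in range(60,300,6)])
o=np.array([435.8,65.9]);bx=np.array([-.233,.9725]);by=np.array([-.9725,-.233]);d=s['eef_pos'][:2]-o;print('tcp in box',d@bx,d@by,s['eef_pos'],s['force'])
E
```

```text
time_s: 22.25
eef_pos: [455.7, -18.2, 7.4]
ee_rot: [0.001, 0.62, 0.785, 0.001]
force: [5.9, 3.3, -0.3]
grip_width: 0.74
grip_force: 65.8
time_s: 23.05
eef_pos: [466.4, -67.3, 7.0]
ee_rot: [-0.0, 0.62, 0.785, -0.0]
force: [0.0, 1.6, -0.7]
grip_width: 0.688
grip_force: 0.0
time_s: 23.85
eef_pos: [466.9, -67.7, 7.2]
ee_rot: [0.0, 0.62, 0.785, -0.0]
force: [-0.2, 0.3, 0.5]
grip_width: -0.0
grip_force: 0.0
[(60, 85, 203), (66, 86, 202), (72, 86, 204), (78, 85, 204), (84, 86, 205), (90, 86, 205), (96, 85, 204), (102, 85, 205), (108, 86, 205), (114, 83, 205), (120, 84, 206), (126, 85, 206), (132, 85, 205), (138, 86, 207), (144, 85, 206), (150, 84, 206), (156, 85, 205), (162, 85, 205), (168, 85, 205), (174, 86, 205), (180, 85, 204), (186, 83, 203), (192, 85, 204), (198, 85, 205), (204, 84, 204), (210, 50, 72), (216, 47, 71), (222, 42, 66), (228, 42, 66), (234, 35, 65), (240, 32, 63), (246, 29, 62), (252, 25, 61), (258, 0, 46), (264, 0, 44), (270, 5, 51), (276, 11, 46), (282, 12, 43), (288, 12, 43), (294, 17, 45)]
tcp in box -137.20767948671312 0.9355362040871378 [466.85817498 -67.74640074   7.19405656] [-0.18742879  0.33081066  0.46785679]
```

```bash

python3 -c "
from m import *
s=pickle.load(open('w9.pkl','rb'));M=R.from_quat(np.roll(s['ee_rot'],-1)).as_matrix();p=onz('wrist',290,207,26,s);print(M.T@(p-s['eef_pos']))"
python3 -m crank '[[[0.3,0,0,0,0,0,0],[0.3,0,0,0,0,0,0],[0.3,0,0,0,0,0,0],[0.3,0,0,0,0,0,0],[0.3,0,0,0,0,0,0],[0.3,0,0,0,0,0,0],[0.3,0,0,0,0,0,0],[0,0,0,0,0,0,0]]]'
python3 - <<'E'
from m import *
s=sense();w=capture('wrist');cv2.imwrite('pics/w10.png',w);pickle.dump(s,open('w10.pkl','wb'));M=R.from_quat(np.roll(s['ee_rot'],-1)).as_matrix()
g=cv2.cvtColor(w,40)
for u in (262,372):print(u,[ (v,int(g[v,u,1]),int(g[v,u,2])) for v in range(180,270,4)])
o=np.array([435.8,65.9]);bx=np.array([-.233,.9725]);d=s['eef_pos'][:2]-o;print('tcp in box',d@bx,s['force'])
E
```

```text
[ 37.35304078 -10.58427427 -18.80618649]
time_s: 24.7
eef_pos: [454.3, -15.8, 7.1]
ee_rot: [-0.0, 0.619, 0.785, -0.0]
force: [-0.4, -0.4, -0.6]
grip_width: -0.004
grip_force: 0.0
262 [(180, 86, 181), (184, 85, 182), (188, 85, 182), (192, 87, 181), (196, 85, 182), (200, 85, 180), (204, 85, 181), (208, 86, 180), (212, 85, 180), (216, 87, 179), (220, 86, 180), (224, 85, 180), (228, 85, 181), (232, 86, 181), (236, 85, 179), (240, 85, 179), (244, 85, 179), (248, 85, 179), (252, 86, 178), (256, 76, 130), (260, 51, 65), (264, 49, 62), (268, 49, 62)]
372 [(180, 86, 208), (184, 85, 209), (188, 87, 209), (192, 86, 208), (196, 86, 207), (200, 86, 208), (204, 86, 207), (208, 87, 206), (212, 87, 208), (216, 87, 206), (220, 86, 207), (224, 86, 205), (228, 86, 205), (232, 88, 203), (236, 88, 204), (240, 88, 203), (244, 85, 200), (248, 88, 201), (252, 88, 200), (256, 88, 209), (260, 70, 77), (264, 71, 75), (268, 66, 73)]
tcp in box -83.743945089637 [-0.43824006 -0.39312221 -0.60777923]
```

```bash

python3 -m crank '[[[0.05,0,0,0,0,0,0],[0.05,0,0,0,0,0,0],[0.04,0,0,0,0,0,0],[0.02,0,0,0,0,0,0],[0.02,0,0,0,0,0,0],[0.02,0,0,0,0,0,0],[0,0,0,0,0,0,0],[0,0,0,0,0,0,0]]]'
python3 - <<'E'
from m import *
s=sense();w=capture('wrist');cv2.imwrite('pics/w11.png',w);pickle.dump(s,open('w11.pkl','wb'))
g=cv2.cvtColor(w,40)
for u in (215,262,372,415):print(u,[ (v,int(g[v,u,1]),int(g[v,u,2])) for v in range(236,270,3)])
o=np.array([435.8,65.9]);bx=np.array([-.233,.9725]);d=s['eef_pos'][:2]-o;print('tcp in box',d@bx,s['force'])
E
```

```text
time_s: 25.55
eef_pos: [453.7, -12.4, 7.2]
ee_rot: [0.001, 0.62, 0.785, -0.0]
force: [-0.1, -5.0, -2.4]
grip_width: -0.0
grip_force: 2.7
215 [(236, 40, 63), (239, 33, 62), (242, 37, 62), (245, 38, 61), (248, 41, 62), (251, 38, 60), (254, 33, 61), (257, 31, 65), (260, 33, 61), (263, 33, 61), (266, 30, 60), (269, 34, 60)]
262 [(236, 86, 178), (239, 87, 179), (242, 85, 177), (245, 84, 179), (248, 85, 178), (251, 85, 177), (254, 87, 178), (257, 87, 182), (260, 46, 66), (263, 52, 64), (266, 53, 63), (269, 50, 61)]
372 [(236, 86, 202), (239, 86, 201), (242, 87, 200), (245, 88, 200), (248, 88, 199), (251, 86, 198), (254, 86, 198), (257, 86, 198), (260, 68, 68), (263, 72, 74), (266, 66, 73), (269, 68, 71)]
415 [(236, 92, 186), (239, 101, 149), (242, 101, 104), (245, 94, 57), (248, 70, 62), (251, 67, 61), (254, 74, 62), (257, 71, 65), (260, 66, 70), (263, 68, 71), (266, 67, 72), (269, 67, 72)]
tcp in box -80.36619217785511 [-0.13112408 -5.02548356 -2.36563312]
```

```bash

python3 - <<'E'
from m import *
s=pickle.load(open('w11.pkl','rb'));M=R.from_quat(np.roll(s['ee_rot'],-1)).as_matrix();w=cv2.imread('pics/w11.png');V=cv2.cvtColor(w,40)[:,:,2].astype(int)
for u in (212,218,222,226,230,236,242,250,262,372,385,392,396,400,404,408,412,416,420):
    col=V[200:290,u]; k=np.argmax(np.abs(np.diff(cv2.GaussianBlur(col.astype(np.float32)[:,None],(1,3),0)[:,0]))); v=200+k+.5
    print(u,v,col[max(k-4,0)],col[min(k+5,89)],[ (M.T@(onz('wrist',u,v,z,s)-s['eef_pos']))[:2].round(1).tolist() for z in (26,34)])
E
```

```text
212 241.5 63 61 [[20.4, -47.4], [24.3, -44.3]]
218 286.5 58 87 [[-4.4, -48.0], [1.0, -44.9]]
222 203.5 142 72 [[38.9, -40.5], [41.6, -37.9]]
226 231.5 177 89 [[25.6, -40.0], [29.1, -37.4]]
230 266.5 190 64 [[7.5, -40.2], [12.2, -37.6]]
236 266.5 181 88 [[7.6, -37.2], [12.3, -34.8]]
242 267.5 169 69 [[7.2, -34.3], [11.9, -32.1]]
250 267.5 160 61 [[7.3, -30.4], [12.0, -28.4]]
262 258.5 178 64 [[12.3, -24.3], [16.7, -22.7]]
372 259.5 197 74 [[11.7, 26.3], [16.1, 24.6]]
385 259.5 195 96 [[11.5, 32.5], [16.0, 30.4]]
392 265.5 188 95 [[8.2, 36.2], [12.8, 33.9]]
396 265.5 185 98 [[8.1, 38.2], [12.7, 35.7]]
400 265.5 180 93 [[8.0, 40.2], [12.7, 37.6]]
404 222.5 183 255 [[30.0, 39.6], [33.2, 37.0]]
408 256.5 252 162 [[12.7, 43.5], [17.1, 40.7]]
412 210.5 164 253 [[35.6, 42.7], [38.5, 40.0]]
416 211.5 166 254 [[35.1, 44.7], [38.0, 41.8]]
420 285.5 130 89 [[-4.2, 52.2], [1.3, 48.9]]
```

The lid's end is at tool x≈12.0 and the mouth corners are at 12.0–12.7, so it is flush. I'll give it one firm push, then retreat and check.

```bash

python3 -m crank '[[[0.04,0,0,0,0,0,0],[0.04,0,0,0,0,0,0],[0,0,0,0,0,0,0],[0,0,0,0,0,0,0],[0,0,0,0,0,0,0],[0,0,0,0,0,0,0],[0,0,0,0,0,0,0],[0,0,0,0,0,0,0]]]'
python3 -m crank '[[[-0.3,0,0,0,0,0,0],[-0.6,0,0,0,0,0,0],[-0.6,0,0,0,0,0,0],[0,0,-0.8,0,0,0,0],[0,0,-1,0,0,0,0],[0,0,-1,0,0,0,0],[0,0,-0.2,0,0,0,0],[0,0,0,0,0,0,0]]]'
python3 - <<'E'
from m import *
s=sense();M=R.from_quat(np.roll(s['ee_rot'],-1)).as_matrix();w=capture('wrist');cv2.imwrite('pics/w12.png',w);V=cv2.cvtColor(w,40)[:,:,2].astype(int)
print(s['eef_pos'],s['force'])
for u in (240,244,248,252,256,265,275,285,340,350,360,370,374,378,382,386):
    col=V[120:290,u]; k=np.argmax(np.abs(np.diff(cv2.GaussianBlur(col.astype(np.float32)[:,None],(1,3),0)[:,0]))); v=120+k+.5
    print(u,v,col[max(k-4,0)],[ (M.T@(onz('wrist',u,v,z,s)-s['eef_pos']))[:2].round(1).tolist() for z in (26,34)])
E
```

```text
time_s: 26.4
eef_pos: [453.8, -12.3, 7.3]
ee_rot: [0.002, 0.619, 0.785, -0.001]
force: [-0.4, -20.2, -4.5]
grip_width: -0.001
grip_force: 9.6
time_s: 27.2
eef_pos: [462.1, -46.9, 82.5]
ee_rot: [0.001, 0.62, 0.785, 0.0]
force: [-0.2, -0.7, -0.7]
grip_width: 0.001
grip_force: 0.0
[462.1100708  -46.94204152  82.46158079] [-0.1592437  -0.69086711 -0.70434753]
240 233.5 93 [[-8.8, -53.8], [-5.2, -51.6]]
244 236.5 92 [[-11.1, -51.0], [-7.5, -49.0]]
248 239.5 90 [[-13.5, -48.3], [-9.7, -46.3]]
252 243.5 93 [[-16.6, -45.6], [-12.7, -43.7]]
256 156.5 159 [[46.5, -38.8], [47.8, -37.3]]
265 156.5 138 [[46.4, -32.8], [47.7, -31.5]]
275 261.5 83 [[-31.2, -29.5], [-26.7, -28.3]]
285 154.5 156 [[47.5, -19.5], [48.9, -18.7]]
340 154.5 254 [[47.5, 16.3], [48.8, 15.7]]
350 155.5 255 [[46.9, 22.9], [48.2, 22.0]]
360 155.5 253 [[47.0, 29.5], [48.3, 28.3]]
370 155.5 253 [[47.1, 36.2], [48.4, 34.7]]
374 155.5 252 [[47.1, 38.9], [48.5, 37.3]]
378 155.5 245 [[47.2, 41.6], [48.5, 39.9]]
382 155.5 246 [[47.2, 44.3], [48.6, 42.5]]
386 184.5 90 [[27.4, 48.1], [29.5, 46.2]]
```

The lid didn't move under a 20 N push, and its end (47.3) matches the mouth (47.7–48.5). The robot is clear of everything, so I'm handing in.

```bash
python3 -c "
from rig import *
print(finish_job())"
```

```text
the job is handed in; nothing more can be done
None
```

The job is handed in at about 27 s on the robot's clock: both tea lights are in the box, and by my last measurement the lid is fully home, its end flush with the mouth to about 1 mm; the hand-in returned no verdict.

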